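# Chuck the bit and hold the access panel shut on the bench spindle

## Task

Make the blue bench spindle ready: turn the chuck's knurled ring clockwise until its jaws are tight on the bit, and leave it tight. Then turn the red wing fastener on the access panel clockwise until it lines up with the two black marks on the panel, and after that press the panel fully down onto its gasket, with the fastener still lined up. Finish while holding the panel pressed down (it springs up if let go; I will put the screws in), and leave the other things on the bench alone.

Things in the scene. Friction and masses are not known exactly. Their poses are not given: they have to be found in the camera images.
- machine: bench spindle unit, a blue cast housing fixed to the bench, 170 mm (its x) by 280 mm (its y), top of the low body 40 mm above the bench; origin under its centre on the bench. Its yaw differs each time. The upright three-jaw chuck stands at (0, 78) mm in its frame, the hinged access panel covers its other half, centred on y = -66 mm; its x axis points from the panel's free front edge to the panel's hinge
- chuck_center (a point): centre of the chuck's knurled ring, on the chuck's upright axis, 70.5 mm above the bench. The dark steel ring is 44 mm in diameter, 34 mm high (53.5 to 87.5 mm above the bench), to be gripped across its diameter; a 68 mm wide flange 47 mm above the bench lies under it. Above it: the fixed face (40 mm wide, to 94 mm), the jaws (to 108 mm) and the bit (to 130 mm)
- chuck_ring (a joint): turn of the knurled ring, rad, grows clockwise seen from above; starts at 0 to 0.35 with the jaws open, the jaws touch the bit at about 1.17 and are tight at its end stop, 1.4; stays where it is left (0.15 N m of friction, somewhat more once the jaws touch the bit)
- jaw_0: first of the three small steel chuck jaws, which slide inwards together as the ring turns (3 mm per rad); origin on the chuck's axis as long as the jaws are open, 94 mm above the bench
- jaw_1: second chuck jaw, as the first
- jaw_2: third chuck jaw, as the first
- bit: loose brass-coloured router bit standing upright on the chuck's face between the jaws, shank 8 mm in diameter, head 11 mm, 36 mm high; origin at the centre of its underside, z axis up along it
- panel (a joint): opening of the panel (hinged at its far edge), rad: 0 fully down, 0.10 at rest, ajar; springs lift it there when let go. With the fastener out of line the bar below it stops the panel at about 0.075. Pressed at the pad or fastener (106 mm from the hinge) it needs about 8 N until it meets the gasket at about 0.009, then more (gasket gives 1.2 mm at 8 N per mm): about 18 N at 0, a firm stop
- panel_pad (a point): centre of the top of the round black rubber pad (24 mm across) on the panel's front part, 42 mm to the side of the fastener (away from the chuck), a good place to press. The aluminium panel is 140x124x4 mm, its top 66 mm above the bench when shut, the pad's top 67 mm (11 mm more when ajar); this point moves with the panel
- fastener (a joint): turn of the wing fastener, rad: 0 is lined up (wing and the cross-bar below it in line with the two black marks on the panel and with the slot in the plate beneath, all along the machine's x axis); grows counter-clockwise seen from above; starts at 0.7 to 1.4; no stop at 0 (end stops at -0.6 and 1.6). The bar passes the slot within about 0.15 rad. Stays where it is left
- fastener_grip (a point): centre of the red wing of the quarter-turn fastener, on its axis, x axis along the wing. The wing is 36 mm long, 9 mm thick and 26 mm high, from 13 mm below to 13 mm above this point; it stands on a steel collar 34 mm across and 4 mm thick that lies on the panel. This point is 84 mm above the bench with the panel shut, about 95 mm with it ajar, and moves and tilts with the panel
- gasket: black rubber gasket strip on the housing's frame round the opening under the panel, squeezable, its front strip 63 mm above the bench at the top; origin at the middle of the opening, 60 mm above the bench
- wax_tin: round tin with a printed label, 75 mm across, 58 mm high; bystander; origin at the centre of its underside
- masking_tape: roll of cream masking tape lying flat, 104 mm across, 25 mm high; bystander; origin at the centre of its underside
- sanding_block: cork sanding block, 62x115x34 mm; bystander; origin at the centre of its underside
- screwdriver_red: red-handled screwdriver, 229 mm long, lying flat; bystander; origin at the centre of its underside

How it is judged (in metres and radians):
On the way, in this order (a step that is already met when the one before it is completed fails the run):
1. the chuck's three jaws are tight on the bit (over 1.5 N each) (contact force between each of jaw_0, jaw_1, jaw_2 and bit above 1.5 N), for 0.2 s.
2. the wing fastener is lined up with the marks (within 0.2 rad) (value of joint fastener between -0.2 and 0.2 rad), for 0.2 s.
At the end, for the whole second after the job is handed in: For the last second the robot presses on the panel or fastener (over 3 N), the panel lies still on its gasket (opening under 0.012 rad, over 1 N on the gasket), the fastener is within 0.2 rad of lined up, and each jaw presses the bit with over 1.5 N (bit within 0.12 rad of upright) (all of step 1 and all of step 2 and angle between bit's own z axis and vertical below 0.12 rad and value of joint panel below 0.012 rad and velocity of joint panel between -0.05 and 0.05 rad/s and contact force between panel and gasket above 1 N and contact force between any of the fingers, the arm and panel above 3 N); the arm keeps its last pose, push and grip.
It fails at once if one of the bystanders is moved by more than 30 mm (distance of any of wax_tin, masking_tape, sanding_block, screwdriver_red from where it was at the start of the episode above 0.03 m).
It also fails if it takes over 64 s, if anything falls off the work surface, if the arm or the gripper's body presses on something with over 40 N, if the wrist force passes 120 N, or if a joint passes its speed limit or range.

## Robot

A 6-joint arm with a two-finger parallel gripper is mounted at the origin on a cart in front of the work surface, level with it; the furniture and walls round the work are solid. World frame = base frame: x ahead of the robot, y to its left, z up, the work surface at z = 0. Lengths are in mm, angles in rad, forces in N, time in s.
With the tool pointing down it reaches from about 400 to 925 mm from the base axis. Payload 12.5 kg.
Tool frame: the origin (TCP) lies midway between the tips of the shut fingers; the grasp point (between the pads) lies 19 mm behind it (env.tcp_to_grasp is the distance from the TCP to the grasp point, in mm); z points along the fingers, y is the line along which they close (so a half turn about z gives the same grasp; the last joint's range is limited). The gripper opens to 95 mm and grips with 3 to 60 N. Pads are 20 mm wide; open, the fingers measure 119 mm over their backs; the gripper's body (75 mm by 180 mm) begins 59 mm behind the grasp point.
Start: joints at [-1.231, 0.491, 1.559, -0, 1.092, -0.106], TCP at [269.512, -563.924, 214.661] pointing down, gripper open.
Joint ranges: [-3.1, 3.1], [-0.84, 2.19], [0.05, 2.79], [-1.13, 4.28], [0.06, 2.93], [-2.69, 2.69]. Speed limits (rad/s): [2.22, 2.22, 2.79, 3.14, 3.14, 3.14].

## Interface

Orientations are given as [roll, pitch, yaw] about the fixed x, y, z axes, in that order (R = Rz(yaw) Ry(pitch) Rx(roll)).
In Python, from cell import env gives the robot as it stands. The module is installed in compiled form; this text tells all that it offers.
- The arm moves only by the tool step_arm, never from a script. Its argument "plan" is a list that holds one entry, the list of rows, each a list of 5 numbers: the shift along the tool's x, y, z in mm, then the turn about the tool's z in degrees, then the opening, from -1 (shut) to 1 (fully open). A call has 1 to 8 rows; each row is the pose to reach, as a shift and turn from the pose commanded when the call began, along the tool's axes at that moment; what a row does not reach only later rows make up. A row lasts 1/12 s, in which the tool goes at most 41.7 mm and 7.16 degrees, less where a joint would pass 70% of its speed; a pose out of reach is approached as far as the arm can. A call with a gripper value outside its range is refused whole. The fingers move at their own pace and stop on an object; the grip force is fixed at half the most. Time passes only in rows, so rows that repeat a pose let the fingers close. It gives the time, the measured TCP pose, the force, the opening and the grip force at its end, in the units of the state.
- env.state(): the state, without advancing time (a new reading comes with each control period).
- env.read_camera(name): name is "scene" or "top"; returns the picture (384x512x3 uint8, blue, green, red); there is no depth.
- env.get_calibration(name): a dict with "K" (3x3 intrinsics, pixels), "extrinsics" (4x4, takes a point from world to camera coordinates). Camera axes: x right, y up, looking along -z (the intrinsics and any distortion apply to the point x, -y, -z); pixel columns grow to the right and rows downward; lengths in mm; the calibration is good to about 2 mm. A picture is of the moment at which its call begins. get_calibration takes no time and is no camera call.
- env.job_done(): hands the job in; it is judged then, once.
The state is a dict: "t": time; "joints": joint angles; "qvel": joint speeds; "tau": joint torques, N m; "eef_pos": TCP position; "tcp_rot": TCP orientation; "ft_force": force on the tool from outside, world axes, zero at the start; "moment": the same for the moment, N m; "opening": opening from 0.0 (shut) to 1.0 (fully open); "grip_force": force on a finger pad.
Only numpy, scipy, OpenCV 4.12 (cv2) and the standard library are available. Lean on these libraries where they do the work, as an engineer would, in place of code of your own. Each camera call takes 0.05 s, during which the arm holds its last target. There are 200 camera calls.

## Working session

There is one attempt and no reset: what is moved stays moved. The work goes in short steps, Python scripts to look and compute and a tool call to move; the robot and the scene stay as the last step left them, time stands still between calls to the robot, and variables do not carry over. Pictures are saved under pics/ and viewed, at most 10 in all, crops included, and the job is handed in when it is done.

Besides the shell and the picture viewer there is one more tool, called by a JSON object that holds its "method" and its "body", one argument or row to a line. step_arm: Moves the arm, as the interface text tells. Its arguments: {"type":"object","properties":{"plan":{"type":"array"}},"required":["plan"]}

```bash
mkdir -p pics
python3 - <<'E'
from cell import env
import cv2
for n in("scene","top"):
    im=env.read_camera(n); cv2.imwrite(f"pics/{n}0.png",im)
    c=env.get_calibration(n); print(n,c)
print(env.state())
E
```

```text
scene {'K': array([[461.20416777,   0.        , 251.01635551],
       [  0.        , 461.20416777, 189.43078628],
       [  0.        ,   0.        ,   1.        ]]), 'extrinsics': array([[-7.22996599e-01, -6.90691621e-01, -1.48661337e-02,
         4.74194755e+02],
       [ 3.68666498e-01, -4.03929539e-01,  8.37213199e-01,
        -2.30644943e+02],
       [-5.84261012e-01,  5.99821650e-01,  5.46674544e-01,
        -1.13343560e+03],
       [ 0.00000000e+00,  0.00000000e+00,  0.00000000e+00,
         1.00000000e+00]])}
top {'K': array([[359.37325908,   0.        , 250.81883902],
       [  0.        , 359.37325908, 190.34048647],
       [  0.        ,   0.        ,   1.        ]]), 'extrinsics': array([[ 1.31817469e-01, -9.91273812e-01, -6.19527312e-04,
         8.18604618e+01],
       [ 9.68275802e-01,  1.28625349e-01,  2.14236999e-01,
        -5.53830356e+02],
       [-2.12287840e-01, -2.88400523e-02,  9.76781513e-01,
        -8.00399164e+02],
       [ 0.00000000e+00,  0.00000000e+00,  0.00000000e+00,
         1.00000000e+00]])}
{'t': 0.1, 'joints': array([-1.23061181e+00,  4.91492285e-01,  1.55938977e+00, -9.96401343e-06,
        1.09166208e+00, -1.05631386e-01]), 'qvel': array([ 0.00029783, -0.00147753, -0.00081871, -0.00025584,  0.00069757,
       -0.00158677]), 'tau': array([ 3.61543331e-03, -6.13624477e+01, -2.58606559e+01,  6.94551319e-02,
        4.70162078e-02, -3.44519890e-05]), 'eef_pos': array([ 269.4280205 , -563.71682552,  214.12408632]), 'tcp_rot': array([-3.14064554e+00, -9.15312187e-05,  4.45820459e-01]), 'ft_force': array([-0.52624611,  1.1218176 , -0.69960717]), 'moment': array([-0.04271277,  0.0708201 , -0.00445826]), 'grip_force': 0.0, 'opening': 1.0006700665722719}
```

View pics/top0.png

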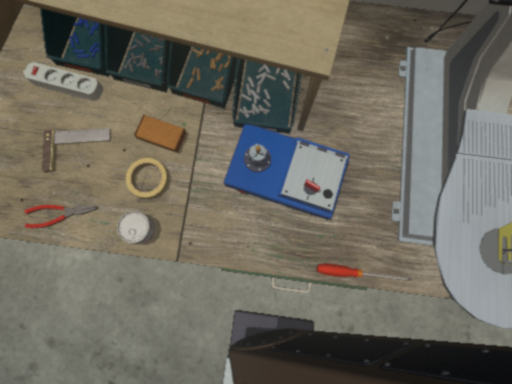

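View pics/scene0.png

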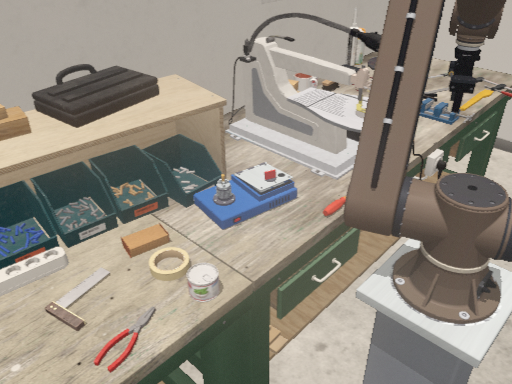

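```bash
cat > h.py <<'E'
from cell import env
import cv2, numpy as np
def cal(n):
    c=env.get_calibration(n); return c["K"],c["extrinsics"]
def ray(n,u,v):
    K,E=cal(n); d=np.array([(u-K[0,2])/K[0,0],-(v-K[1,2])/K[1,1],-1.])
    R,t=E[:3,:3],E[:3,3]; return -R.T@t,R.T@d
def onz(n,u,v,z):
    o,d=ray(n,u,v); return o+d*(z-o[2])/d[2]
def pix(n,p):
    K,E=cal(n); q=E[:3,:3]@np.array(p,float)+E[:3,3]
    return K[0,0]*q[0]/-q[2]+K[0,2],K[1,1]*-q[1]/-q[2]+K[1,2]
def mtow(xy,yaw,o):
    c,s=np.cos(yaw),np.sin(yaw); return np.array([[c,-s],[s,c]])@np.array(xy)+o
E
python3 - <<'E'
from h import *
im=cv2.imread("pics/top0.png"); hsv=cv2.cvtColor(im,cv2.COLOR_BGR2HSV)
b=cv2.inRange(hsv,(100,120,60),(125,255,255)); b[:120]=0; b[:,:215]=0;b[:,360:]=0;b[225:]=0
cs,_=cv2.findContours(b,0,1); P=np.concatenate([c for c in cs if cv2.contourArea(c)>100]).reshape(-1,2)
W=np.array([onz("top",u,v,40)[:2] for u,v in P],np.float32)
r=cv2.minAreaRect(W); print("rect",r,cv2.boxPoints(r))
red=cv2.inRange(hsv,(0,120,90),(8,255,255))|cv2.inRange(hsv,(172,120,90),(180,255,255)); red[:165]=0;red[205:]=0;red[:,:290]=0;red[:,340:]=0
m=cv2.moments(red,True);u,v=m['m10']/m['m00'],m['m01']/m['m00'];print("red",u,v,onz("top",u,v,98))
blk=cv2.inRange(hsv,(0,0,0),(180,255,60)); blk[:185]=0;blk[202:]=0;blk[:,:318]=0;blk[:,338:]=0
m=cv2.moments(blk,True);u,v=m['m10']/m['m00'],m['m01']/m['m00'];print("pad",m['m00'],u,v,onz("top",u,v,78))
cv2.imwrite("pics/c1.png",np.hstack([cv2.resize(im[120:220,220:355],None,fx=5,fy=5,interpolation=2)]))
s=cv2.imread("pics/scene0.png");cv2.imwrite("pics/c2.png",cv2.resize(s[155:230,185:310],None,fx=6,fy=6,interpolation=2))
E
```

```text
rect ((609.6971435546875, 75.47430419921875), (275.2879638671875, 172.76515197753906), 79.49950408935547) [[499.67636  -44.121902]
 [669.54834  -75.607315]
 [719.7179   195.07051 ]
 [549.84595  226.55592 ]]
red 311.6578947368421 185.71052631578948 [559.10591243  16.17248066  98.        ]
pad 36.0 327.5 193.5 [550.42966992 -25.15719814  78.        ]
```

View pics/c1.png

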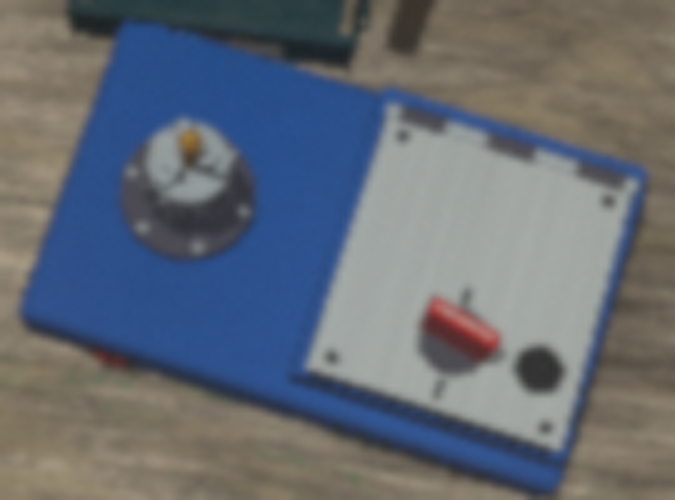

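View pics/c2.png

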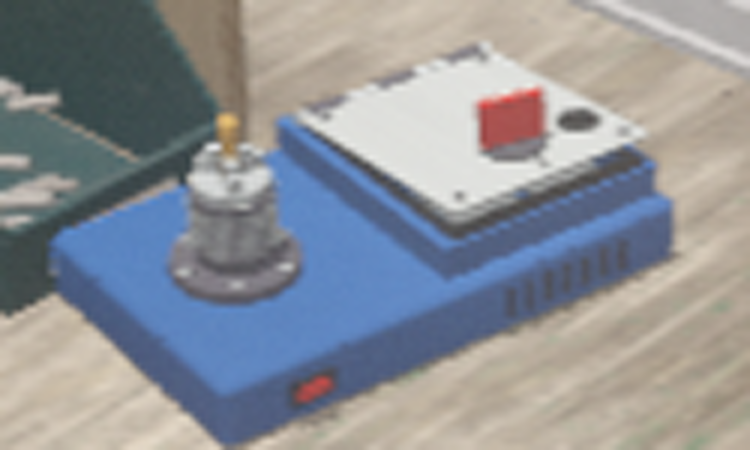

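Run:
```python
from h import *
def tri(a,b):
    A=[];B=[]
    for n,(u,v) in (("top",a),("scene",b)):
        o,d=ray(n,u,v);d/=np.linalg.norm(d);M=np.eye(3)-np.outer(d,d);A.append(M);B.append(M@o)
    return np.linalg.solve(sum(A),sum(B))
T=lambda x,y:(220+x/5,120+y/5); S=lambda x,y:(185+x/6,155+y/6)
for n,a,z in(("face",T(188,163),94),("flange",T(188,200),47),("markhi",T(466,298),79),("marklo",T(437,390),79),("w0",T(430,300),108),("w1",T(498,338),108)):
    print(n,onz("top",*a,z))
print("bit top",tri(T(191,132),S(228,118)))
print("pad",tri(T(539,369),S(578,120)))
print("wing c",tri(T(463,325),S(511,118)))
print("flange",tri(T(188,200),S(235,266)))
```

```text
face [623.01021117 149.281134    94.        ]
flange [619.54330339 147.99030818  47.        ]
markhi [579.12212319  11.31041296  79.        ]
marklo [533.3475107   20.50679943  79.        ]
w0 [568.14381268  31.59940779 108.        ]
w1 [554.56484847  -0.63881989 108.        ]
bit top [626.91306851 148.12649058 122.81322982]
pad [550.54271602 -26.97292225  73.57886933]
wing c [562.99033617  12.11094217  87.39645658]
flange [623.48360117 148.78988288  36.84305402]
```

```bash
cat >> h.py <<'E'
def go(p,yaw=None):
    s=env.state(); y0=s["tcp_rot"][2]; d=np.array(p,float)-s["eef_pos"]; c,n=np.cos(y0),np.sin(y0)
    turn=0 if yaw is None else np.degrees(y0-yaw)
    print("t",s["t"],"move",np.round([c*d[0]+n*d[1],n*d[0]-c*d[1],-d[2],turn],1),"F",np.round(s["ft_force"],1))
E
python3 - <<'E'
from h import *
go([400,-150,230]); go([622,148.5,230],0.75)
for p in((265,128),(290,130),(303,128)): print(onz("top",*p,0),onz("top",*p,60))
E
```

```text
t 0.1 move [ 296.2 -317.   -15.9    0. ] F [-0.5  1.1 -0.7]
t 0.1 move [ 625.2 -490.6  -15.9  -17.4] F [-0.5  1.1 -0.7]
[724.96126898 140.83425169   0.        ] [700.34830921 140.06568961  60.        ]
[728.09529462  74.13358554   0.        ] [703.27351971  77.80918272  60.        ]
[738.29254379  40.38795335   0.        ] [712.79134239  46.31196832  60.        ]
```

{"method": "step_arm", "body": {
  "plan": [
    [[295,-318,-16,0,1],[295,-318,-16,0,1],[295,-318,-16,0,1],[295,-318,-16,0,1],[295,-318,-16,0,1],[295,-318,-16,0,1],[295,-318,-16,0,1],[295,-318,-16,0,1]]
  ]
}}

```text
t: 0.77
eef_pos: [368.6, -244.0, 226.9]
tcp_rot: [-3.142, -0.0, 0.445]
ft_force: [0.5, 0.7, 0.3]
opening: 1.0
grip_force: 0.0
```

{"method": "step_arm", "body": {
  "plan": [
    [[398,-245,0,-17,1],[398,-245,0,-17,1],[398,-245,0,-17,1],[398,-245,0,-17,1],[398,-245,0,-17,1],[398,-245,0,-17,1],[398,-245,0,-17,1],[398,-245,0,-17,1]]
  ]
}}

```text
t: 1.43
eef_pos: [550.0, 36.3, 226.8]
tcp_rot: [-3.141, 0.0, 0.743]
ft_force: [0.4, -1.3, -0.6]
opening: 1.003
grip_force: 0.0
```

Run:
```python
from h import *
go([622,148.5,180],0.75)
```

```text
t 1.4333 move [128.9 -33.9  46.8  -0.4] F [ 0.4 -1.3 -0.6]
```

{"method": "step_arm", "body": {
  "plan": [
    [[122,-31,40,0,1],[122,-31,40,0,1],[122,-31,40,0,1],[122,-31,40,0,1],[122,-31,40,0,1],[122,-31,40,0,1]]
  ]
}}

```text
t: 1.93
eef_pos: [617.8, 139.3, 186.4]
tcp_rot: [-3.141, 0.001, 0.743]
ft_force: [-0.9, -0.5, -0.1]
opening: 1.002
grip_force: 0.0
```

Run:
```python
from h import *
go([622,148.5,60],0.75)
im=env.read_camera("scene");im2=env.read_camera("top")
a=cv2.resize(im[110:250,160:320],(800,600)[:2] and (640,560),interpolation=2)
cv2.imwrite("pics/a1.png",a)
cv2.imwrite("pics/topA.png",im2)
```

```text
t 1.9333 move [  9.3  -3.9 126.4  -0.4] F [-0.9 -0.5 -0.1]
```

View pics/a1.png

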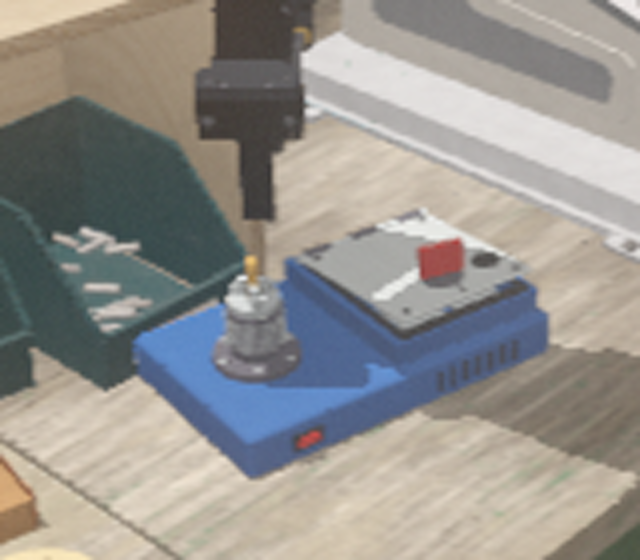

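{"method": "step_arm", "body": {
  "plan": [
    [[9,-4,5,0,1],[9,-4,45,0,1],[9,-4,85,0,1],[9,-4,115,0,1],[9,-4,122,0,1],[9,-4,122,0,1],[9,-4,122,0,1]]
  ]
}}

```text
t: 2.62
eef_pos: [623.0, 148.3, 66.3]
tcp_rot: [3.141, -0.001, 0.742]
ft_force: [0.4, 0.6, 0.1]
opening: 0.997
grip_force: 0.0
```

Run:
```python
from h import *
go([622.5,148.5,60],0.75)
```

```text
t 2.6167 move [-0.3 -0.5  6.3 -0.5] F [0.4 0.6 0.1]
```

{"method": "step_arm", "body": {
  "plan": [
    [[0,0,4,0,1],[0,0,4,0,-1],[0,0,4,0,-1],[0,0,4,0,-1],[0,0,4,0,-1],[0,0,4,0,-1],[0,0,4,0,-1],[0,0,4,0,-1]]
  ]
}}

```text
t: 3.28
eef_pos: [622.3, 148.5, 61.0]
tcp_rot: [3.141, -0.0, 0.742]
ft_force: [-0.6, 0.2, 0.4]
opening: 0.565
grip_force: 0.0
```

Run:
```python
from h import *
s=env.state();print(s["joints"],s["moment"],s["ft_force"],s["eef_pos"],s["tcp_rot"],s["opening"],s["grip_force"])
```

```text
[ 1.31122956e-01  6.86674265e-01  1.65645876e+00 -1.36655139e-04
  7.98344454e-01  9.59518187e-01] [0.00709853 0.0301881  0.03453195] [-0.56749548  0.17070266  0.42917359] [622.28492833 148.51047516  60.96886065] [ 3.14144640e+00 -3.81355573e-05  7.42496464e-01] 0.5653241199556256 0.0
```

{"method": "step_arm", "body": {
  "plan": [
    [[0,0,0,0,-1],[0,0,0,0,-1],[0,0,0,0,-1],[0,0,0,0,-1],[0,0,0,0,-1]]
  ]
}}

```text
t: 3.7
eef_pos: [623.4, 147.4, 60.9]
tcp_rot: [3.139, -0.001, 0.742]
ft_force: [6.3, -7.8, -1.4]
opening: 0.457
grip_force: 30.0
```

{"method": "step_arm", "body": {
  "plan": [
    [[0,2,0,6,-1],[0,2,0,12,-1],[0,2,0,18,-1],[0,2,0,24,-1],[0,2,0,30,-1],[0,2,0,36,-1],[0,2,0,42,-1],[0,2,0,48,-1]]
  ]
}}

```text
t: 4.37
eef_pos: [623.0, 148.6, 60.9]
tcp_rot: [-3.14, 0.001, -0.1]
ft_force: [-3.6, 12.1, 1.3]
opening: 0.455
grip_force: 30.0
```

Run:
```python
from h import *
s=env.state();print(s["joints"][5],s["moment"])
```

```text
1.7996032115421394 [2.24269651 0.59664467 0.10174731]
```

{"method": "step_arm", "body": {
  "plan": [
    [[0,-2,0,6,-1],[0,-2,0,12,-1],[0,-2,0,18,-1],[0,-2,0,24,-1],[0,-2,0,30,-1],[0,-2,0,36,-1],[0,-2,0,42,-1],[0,-2,0,42,-1]]
  ]
}}

```text
t: 5.03
eef_pos: [624.1, 149.3, 61.3]
tcp_rot: [-3.141, -0.001, -0.833]
ft_force: [-0.9, 0.8, 4.7]
opening: 0.46
grip_force: 30.0
```

Run:
```python
from h import *
s=env.state();print(s["joints"][5],s["moment"])
cv2.imwrite("pics/sc2.png",cv2.resize(env.read_camera("scene")[110:250,160:320],(640,560),interpolation=2))
```

```text
2.5352360919684704 [ 0.31490415 -0.01475418 -0.05753341]
```

{"method": "step_arm", "body": {
  "plan": [
    [[0,0,0,3,-1],[0,0,0,6,-1]]
  ]
}}

```text
t: 5.25
eef_pos: [624.3, 149.2, 61.4]
tcp_rot: [-3.14, -0.001, -0.93]
ft_force: [0.7, 2.5, 4.3]
opening: 0.456
grip_force: 30.0
```

Run:
```python
from h import *
s=env.state();print(s["joints"][5],s["moment"],s["tau"][5],s["tcp_rot"])
```

```text
2.6328701979991522 [0.56427993 0.08032741 0.62878331] -0.5515917576849461 [-3.14040851e+00 -8.96517583e-04 -9.30038418e-01]
```

{"method": "step_arm", "body": {
  "plan": [
    [[0,0,0,0,-1],[0,0,0,0,0.2],[0,0,0,0,0.2],[0,0,0,0,0.2],[0,0,0,0,0.2]]
  ]
}}

```text
t: 5.67
eef_pos: [623.6, 148.9, 60.6]
tcp_rot: [3.141, 0.0, -0.932]
ft_force: [-0.8, -0.7, -0.1]
opening: 0.597
grip_force: 0.0
```

Run:
```python
from h import *
s=env.state();print(s["joints"][5],s["moment"],s["ft_force"],s["tau"][5],s["tcp_rot"],s["opening"],s["eef_pos"])
```

```text
2.634220437156372 [0.09783081 0.03612932 0.00784901] [-0.82453409 -0.68684599 -0.08883057] -0.03189781098626554 [ 3.14089055e+00  2.44454054e-04 -9.31832788e-01] 0.5970014574876734 [623.5683277  148.89332636  60.58873724]
```

{"method": "step_arm", "body": {
  "plan": [
    [[0,0,0,-7,0.2],[0,0,0,-14,0.2],[0,0,0,-21,0.2],[0,0,0,-28,0.2],[0,0,0,-35,0.2],[0,0,0,-42,0.2],[0,0,0,-49,0.2],[0,0,0,-49,0.2]]
  ]
}}

```text
t: 6.33
eef_pos: [623.7, 148.9, 60.7]
tcp_rot: [3.141, 0.0, -0.071]
ft_force: [0.2, 0.6, -0.3]
opening: 0.601
grip_force: 0.0
```

{"method": "step_arm", "body": {
  "plan": [
    [[0,0,0,0,-1],[0,0,0,0,-1],[0,0,0,0,-1],[0,0,0,0,-1],[0,0,0,0,-1],[0,0,0,5,-1],[0,0,0,10,-1]]
  ]
}}

```text
t: 6.92
eef_pos: [624.1, 148.8, 61.0]
tcp_rot: [3.141, -0.001, -0.255]
ft_force: [5.8, -4.2, 0.9]
opening: 0.459
grip_force: 30.0
```

Run:
```python
from h import *
s=env.state();print(s["joints"][5],s["moment"],s["ft_force"],s["tcp_rot"],s["opening"],s["eef_pos"])
```

```text
1.9585426614408472 [-0.66897984 -1.02280618  0.64928728] [ 5.82942473 -4.22788184  0.8690565 ] [ 3.14107865e+00 -8.88155692e-04 -2.55495825e-01] 0.45856074839167443 [624.06978515 148.76958854  61.04455226]
```

{"method": "step_arm", "body": {
  "plan": [
    [[0,0,0,5,-1],[0,0,0,10,-1]]
  ]
}}

```text
t: 7.08
eef_pos: [624.0, 148.9, 61.2]
tcp_rot: [3.141, -0.001, -0.431]
ft_force: [0.3, -1.6, 2.7]
opening: 0.459
grip_force: 30.0
```

Run:
```python
from h import *
s=env.state();print(s["joints"][5],s["moment"],s["ft_force"],s["tcp_rot"],s["opening"],s["eef_pos"])
```

```text
2.1336842087882375 [-0.20331744  0.03370293  0.66558875] [ 0.31176738 -1.61902139  2.6573259 ] [ 3.14141995e+00 -9.04640511e-04 -4.30651991e-01] 0.45862862540276544 [624.0306236  148.91952544  61.22362338]
```

{"method": "step_arm", "body": {
  "plan": [
    [[0,0,0,0,1],[0,0,0,0,1],[0,0,0,0,1],[0,0,-35,0,1],[0,0,-75,0,1],[0,0,-115,0,1],[0,0,-140,0,1]]
  ]
}}

```text
t: 7.67
eef_pos: [624.5, 149.3, 204.9]
tcp_rot: [-3.14, -0.003, -0.425]
ft_force: [0.3, 0.2, 0.2]
opening: 0.889
grip_force: 0.0
```

Run:
```python
from h import *
go([559.5,16,195],1.17)
```

```text
t 7.6667 move [ -4.2 148.2   9.9 -91.4] F [0.3 0.2 0.2]
```

{"method": "step_arm", "body": {
  "plan": [
    [[-4,148,10,-91,1],[-4,148,10,-91,1],[-4,148,10,-91,1],[-4,148,10,-91,1],[-4,148,10,-91,1],[-4,148,10,-91,1],[-4,148,10,-91,1],[-4,148,10,-91,1]]
  ]
}}

```text
t: 8.33
eef_pos: [558.8, 15.8, 191.0]
tcp_rot: [-3.142, -0.0, 0.574]
ft_force: [0.2, 0.2, 0.2]
opening: 1.002
grip_force: 0.0
```

Run:
```python
from h import *
go([559.5,16,195],1.17)
```

```text
t 8.3333 move [  0.7   0.2  -4.  -34.1] F [0.2 0.2 0.2]
```

{"method": "step_arm", "body": {
  "plan": [
    [[0,0,0,-34,1],[0,0,0,-34,1],[0,0,0,-34,1],[0,0,0,-34,1],[0,0,0,-34,1],[0,0,30,-34,1],[0,0,30,-34,1]]
  ]
}}

```text
t: 8.92
eef_pos: [557.2, 16.2, 157.7]
tcp_rot: [-3.137, 0.001, 1.162]
ft_force: [-1.1, 0.4, -0.2]
opening: 0.996
grip_force: 0.0
```

Run:
```python
from h import *
go([559.5,16,87],1.17)
im=env.read_camera("scene");t=env.read_camera("top")
cv2.imwrite("pics/b1.png",cv2.resize(np.vstack([im[140:220,190:310],t[130:210,230:350]]),None,fx=3.75,fy=3.75,interpolation=2))
```

```text
t 8.9167 move [ 0.7  2.2 70.7 -0.5] F [-1.1  0.4 -0.2]
```

View pics/b1.png

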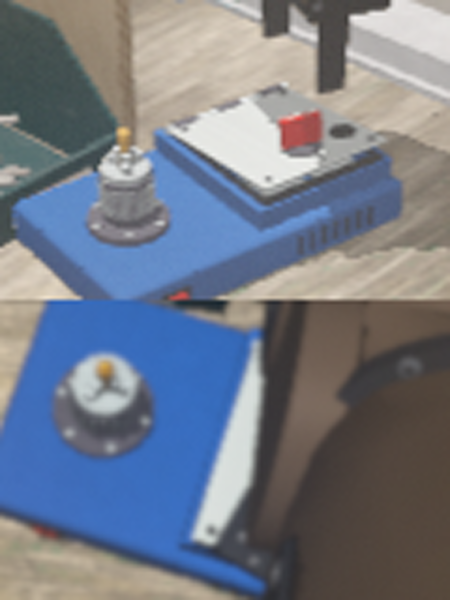

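{"method": "step_arm", "body": {
  "plan": [
    [[1,2,35,0,1],[1,2,62,0,1],[1,2,69,0,1],[1,2,69,0,-1],[1,2,69,0,-1],[1,2,69,0,-1],[1,2,69,0,-1],[1,2,69,0,-1]]
  ]
}}

```text
t: 9.68
eef_pos: [561.6, 16.1, 93.2]
tcp_rot: [3.14, -0.001, 1.16]
ft_force: [-0.6, -0.0, 0.2]
opening: 0.705
grip_force: 0.0
```

{"method": "step_arm", "body": {
  "plan": [
    [[0,0,0,0,-1],[0,0,0,0,-1],[0,0,0,0,-1],[0,0,0,0,-1],[0,0,0,0,-1],[0,0,0,0,-1],[0,0,0,0,-1],[0,0,0,0,-1]]
  ]
}}

```text
t: 10.35
eef_pos: [561.1, 16.1, 91.9]
tcp_rot: [-3.142, 0.0, 1.16]
ft_force: [0.8, -0.2, -0.7]
opening: 0.141
grip_force: 0.0
```

{"method": "step_arm", "body": {
  "plan": [
    [[0,0,3,0,-1],[0,0,3,0,-1],[0,0,3,0,-1],[0,0,3,0,-1]]
  ]
}}

```text
t: 10.68
eef_pos: [560.8, 16.2, 88.9]
tcp_rot: [-3.141, 0.0, 1.16]
ft_force: [-3.4, 1.5, 3.9]
opening: 0.098
grip_force: 29.5
```

Run:
```python
from h import *
s=env.state();print(s["joints"][5],s["moment"],s["ft_force"],s["tcp_rot"],s["opening"],s["eef_pos"],s["grip_force"])
```

```text
0.3216593637875671 [ 0.22290952  0.62931024 -0.02097512] [-3.36880526  1.45514437  3.86735186] [-3.14097913e+00  1.97753831e-04  1.16020562e+00] 0.0982460914852846 [560.82663615  16.16008294  88.91981649] 29.482320088427514
```

{"method": "step_arm", "body": {
  "plan": [
    [[0,0,0,5,-1],[0,0,0,11,-1],[0,0,0,17,-1],[0,0,0,23,-1],[0,0,0,29,-1],[0,0,0,35,-1],[0,0,0,40,-1],[0,0,0,40,-1]]
  ]
}}

```text
t: 11.35
eef_pos: [561.7, 15.5, 89.0]
tcp_rot: [3.14, -0.001, 0.458]
ft_force: [1.7, -4.7, 1.3]
opening: 0.092
grip_force: 30.0
```

{"method": "step_arm", "body": {
  "plan": [
    [[0,0,0,5,-1],[0,0,0,11,-1],[0,0,0,17,-1],[0,0,0,23,-1],[0,0,0,29,-1],[0,0,0,35,-1],[0,0,0,37,-1],[0,0,0,37,-1]]
  ]
}}

```text
t: 12.02
eef_pos: [561.8, 14.5, 89.0]
tcp_rot: [3.14, -0.002, -0.182]
ft_force: [1.8, -13.4, 0.8]
opening: 0.093
grip_force: 30.0
```

Run:
```python
from h import *
s=env.state();print(s["joints"][5],s["moment"],s["ft_force"],s["tcp_rot"],s["opening"],s["eef_pos"],s["grip_force"])
```

```text
1.6646358197909852 [-2.340066    0.04900607  0.00725075] [  1.84051372 -13.41737651   0.78681248] [ 3.13968824e+00 -1.87493125e-03 -1.82348020e-01] 0.09340300909446603 [561.83366015  14.46393098  89.02454665] 30.00183016061783
```

{"method": "step_arm", "body": {
  "plan": [
    [[0,2,0,0,-1],[0,2,0,0,0],[0,2,0,0,0],[0,2,0,0,0],[0,2,0,0,0],[0,2,-30,0,0],[0,2,-70,0,0],[0,2,-70,0,0]]
  ]
}}

```text
t: 12.68
eef_pos: [563.1, 14.1, 164.7]
tcp_rot: [-3.141, -0.008, -0.183]
ft_force: [0.3, -0.3, 0.5]
opening: 0.484
grip_force: 0.0
```

Run:
```python
from h import *
go([550.5,-26,100])
im=env.read_camera("scene")
cv2.imwrite("pics/b2.png",cv2.resize(im[140:220,190:310],None,fx=6,fy=6,interpolation=2))
```

```text
t 12.6833 move [-5.1 41.7 64.7  0. ] F [ 0.3 -0.3  0.5]
```

View pics/b2.png

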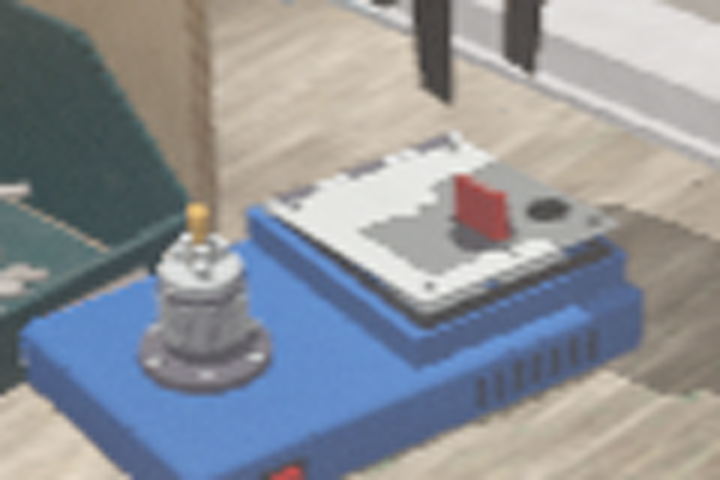

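{"method": "step_arm", "body": {
  "plan": [
    [[-4,43,0,0,-1],[-4,43,20,0,-1],[-4,43,50,0,-1],[-4,43,60,0,-1],[-4,43,60,0,-1],[-4,43,60,0,-1],[-4,43,60,0,-1],[-4,43,60,0,-1]]
  ]
}}

```text
t: 13.4
eef_pos: [549.5, -27.2, 100.0]
tcp_rot: [3.142, -0.002, -0.183]
ft_force: [-0.3, -0.6, -0.0]
opening: 0.023
grip_force: 0.0
```

Run:
```python
from h import *
go([551.5,-27,80]); print(env.state()["opening"],env.state()["eef_pos"])
```

```text
t 13.4 move [ 1.9 -0.6 20.   0. ] F [-0.3 -0.6 -0. ]
0.022753279710577043 [549.51387516 -27.21382343  99.95765995]
```

{"method": "step_arm", "body": {
  "plan": [
    [[2,0,10,0,-1],[2,0,18,0,-1],[2,0,22,0,-1],[2,0,26,0,-1],[2,0,29,0,-1],[2,0,29,0,-1],[2,0,29,0,-1]]
  ]
}}

```text
t: 13.98
eef_pos: [550.4, -27.6, 69.7]
tcp_rot: [-3.142, 0.001, -0.184]
ft_force: [-3.6, 0.7, 5.3]
opening: 0.003
grip_force: 2.9
```

{"method": "step_arm", "body": {
  "plan": [
    [[0,0,1,0,-1],[0,0,2,0,-1],[0,0,3,0,-1],[0,0,3,0,-1],[0,0,3,0,-1]]
  ]
}}

```text
t: 14.4
eef_pos: [550.3, -27.6, 67.1]
tcp_rot: [3.142, 0.001, -0.184]
ft_force: [-3.7, 1.6, 8.5]
opening: 0.007
grip_force: 4.0
```

{"method": "step_arm", "body": {
  "plan": [
    [[0,0,1,0,-1],[0,0,2,0,-1],[0,0,2,0,-1],[0,0,2,0,-1],[0,0,2,0,-1]]
  ]
}}

```text
t: 14.82
eef_pos: [550.3, -27.6, 66.0]
tcp_rot: [3.142, 0.001, -0.184]
ft_force: [-8.9, 1.5, 21.0]
opening: 0.003
grip_force: 10.2
```

{"method": "step_arm", "body": {
  "plan": [
    [[0,0,0.5,0,-1],[0,0,0.5,0,-1],[0,0,0.5,0,-1],[0,0,0.5,0,-1],[0,0,0.5,0,-1],[0,0,0.5,0,-1]]
  ]
}}

```text
t: 15.32
eef_pos: [550.3, -27.6, 65.8]
tcp_rot: [3.142, 0.0, -0.184]
ft_force: [-9.4, 1.7, 23.4]
opening: 0.004
grip_force: 12.2
```

Run:
```python
from h import *
s=env.state();print(s["ft_force"],s["eef_pos"])
im=env.read_camera("scene")
cv2.imwrite("pics/b3.png",cv2.resize(im[140:220,190:310],None,fx=6,fy=6,interpolation=2))
```

```text
[-9.42767204  1.70321166 23.37884072] [550.30452949 -27.60637192  65.83613688]
```

View pics/b3.png

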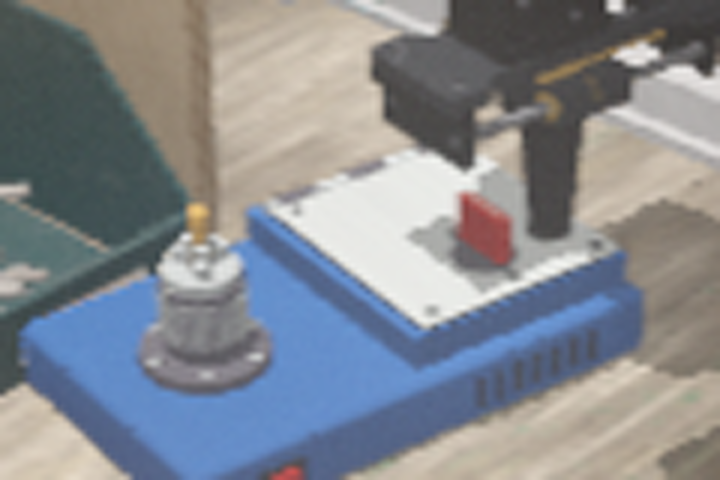

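The picture shows the panel flat with no gap along its front edge at (430,330). The wing at (485,230) is in line, the finger is on the pad at (550,235), and the bit at (198,225) is upright in closed jaws. I'm handing in.

```bash
python3 -c "
from cell import env
print(env.job_done())"
```

```text
the job is handed in; nothing more can be done
None
```

The job is handed in: the chuck ring is at its end stop with the jaws closed on the bit, the wing fastener is in line with the marks, and the arm is holding the panel flat on its gasket with about 23 N on the pad; I didn't touch the bystanders, and no verdict came back.

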